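Clamp a glued foam-and-plywood sample and keep the trigger squeezed

TASK

Stand the yellow foam block square on the plywood bed of the blue bench clamp, in line with the bar, its plywood side towards the sprung moving pad, and let go of it. Then pump the orange trigger, never pushing the jaw itself, until the pad has pushed the block against the fixed anvil, and finish while still holding the trigger squeezed with the pad pressed in about half of its spring travel: firm, but without crushing the foam. Leave the other things on the bench where they are.

Things in the scene. Friction and masses are not known exactly. Their poses are not given: they have to be found in the camera images.
- clamp: Blue pistol-grip ratchet clamp bolted upside down to the bench on a dark steel plate 420 x 70 x 12 mm. Origin: centre of the plate's underside; x along the bar from grip to anvil, z up. Housing at x -161 to -83 mm, 48 mm wide, 78 high; pivot cheeks to z 100 around x -110. A toothed bar at z 40 to 54 mm carries the moving jaw; its tail sticks out behind the housing.
- handle (a point): Middle of the front face of the fixed black handle (clamp x -138, z 135 mm). The handle is 18 mm thick and 24 mm wide; its cap, 26 x 30 mm, tops out at z 155 mm. The trigger stands in front of it (clamp +x).
- bed (a point): Middle of the top of the plywood bed (clamp x 100, y 0, z 20 mm), which is 62 mm wide and runs from clamp x 30 to 170 mm, with no side walls. The block stands on it.
- anvil (a point): Centre of the pressing face of the fixed blue anvil (clamp x 170, y 0, z 45 mm); the anvil is 62 mm wide and reaches up to z 75 mm.
- trigger_grip (a point): Orange finger bar on top of the trigger: a cylinder 16 mm across, 34 mm long, lying along clamp y; this point is its centre. Push it from its front (+x) side towards the handle; a pinch on its ends can slip. Its centre moves on a 50 mm arc about the pivot (clamp x -110, z 85 mm): x -98.6, z 133.7 when out; x -110, z 135 half way; x -121.4, z 133.7 fully squeezed.
- trigger: The orange trigger: a stem 12 x 16 mm with the finger bar on top. Origin at its pivot (clamp x -110, y 0, z 85 mm).
- squeeze (a joint): Trigger angle, rad: 0 sprung out, 0.46 fully squeezed (towards clamp -x). Squeezing drives the bar 36 mm per rad towards the anvil by a pawl; on the way back the pawl slips over teeth of 5 mm pitch (up to 5 mm lost per stroke, so a full pump gives 10 to 15 mm). Finger bar force: 2.4 to 4 N spring, plus 2 N bar friction, plus 0.72 x the pad force.
- advance (a joint): How far the bar and jaw have come towards the anvil, m, 0 to 0.085; 0 to 0.025 at the start. The pad face when not pressed in is at clamp x = 0.050 + this. Bar friction holds only about 2.5 N: with the trigger let out, the clamping force falls to that (pad about 2 mm in), so the trigger must be kept squeezed.
- jaw: Moving jaw on the toothed bar, 44 mm wide, z 23 to 71 mm: blue head at x 8 to 26 mm in its own frame, then two green rods with the black pad. Frame parallel to the clamp's, origin at clamp x = the advance value, y 0, z 0. The gripper must not push it.
- pad: Black pressure pad 8 x 40 x 42 mm (z 26 to 68 mm above the bench) on two green rods in front of the jaw head; origin at the centre of its pressing face, x as the clamp's.
- press (a joint): How far the pad is pressed into the jaw head against its spring, m: 0 free, 0.014 bottomed. 1.2 N per mm: 0.007 is 8.4 N. Free, 16 mm of green rod shows; pressed half in, about 9 mm.
- block: Loose sample block 60 x 44 x 50 mm (x, y, z), about 100 to 200 g: yellow rigid foam with a 12 mm brown plywood face on its -x end. Origin at the centre of its underside; when clamped, its x axis points as the clamp's x (plywood towards the pad, yellow foam against the anvil). It starts upright on the bench.
- ply_face (a point): Centre of the outer plywood face of the block (block x -30, z 25 mm).
- offcut: Bystander: pale softwood offcut 70 x 40 x 38 mm, loose; origin under its centre.
- coupling: Bystander: white plastic pipe coupling standing on end, 60 mm outside diameter, 45 mm high, loose; origin under its centre.
- glue: Bystander: white bottle 56 mm wide, 150 mm high; origin under its centre.
- jar: Bystander: glass jar 70 mm wide, 80 mm high; origin under its centre.
- driver_tool: Bystander: screwdriver with a red handle lying at the side; origin under its middle.
- mug: Bystander: blue mug 80 mm wide, 90 mm high; origin under its centre.
Things that resemble listed ones, but are neither listed nor needed, are in the scene too. Several things have the shape of the block; the one meant has the colours described above.

How it is judged (in metres and radians):
On the way, in this order (a step that is already met when the one before it is completed fails the run):
1. the block stands square on the clamp's bed, plywood towards the pad, and is let go (x of block in the frame of clamp between 0.095 and 0.145 m and y of block in the frame of clamp between -0.014 and 0.014 m and z of block in the frame of clamp below 0.024 m and x of ply_face in the frame of clamp below 0.118 m and angle between the x axis of block and the x axis of clamp, either way round below 0.2 rad and angle between block's own z axis and vertical below 0.1 rad and contact force between the fingers and block below 0.1 N), for 0.2 s.
2. pumping has brought the pad against the block and the block against the anvil (value of joint press above 0.002 m and contact force between pad and block above 2 N and x of block in the frame of clamp above 0.137 m), for 0.1 s.
At the end, for the whole second after the job is handed in: Fingers still push the trigger (over 1.5 N), pad pressed in 4 to 11 mm of 14 (5 to 13 N) on the plywood; block on the bed, against the anvil within 3 mm, within 16 mm of the bar's line, 0.15 rad of square, at rest and untouched by the fingers (value of joint press between 0.004 and 0.011 m and contact force between pad and block above 3.5 N and contact force between the fingers and trigger above 1.5 N and contact force between the fingers and block below 0.1 N and x of block in the frame of clamp above 0.137 m and x of ply_face in the frame of clamp below 0.115 m and y of block in the frame of clamp between -0.016 and 0.016 m and z of block in the frame of clamp below 0.025 m and angle between the x axis of block and the x axis of clamp, either way round below 0.15 rad and angle between block's own z axis and vertical below 0.1 rad and linear speed of block below 0.02 m/s); the arm keeps its last pose, push and grip.
It fails at once if the block is crushed: more than 25 N between pad and block (contact force between pad and block above 25 N).
It fails at once if the gripper pushes the moving jaw (contact force between the arm and jaw above 3 N).
It fails at once if a bystander is moved by more than 40 mm (distance of any of offcut, coupling, glue, jar, driver_tool, mug from where it was at the start of the episode above 0.04 m).
It also fails if it takes over 58 s, if anything falls off the work surface, if the arm or the gripper's body presses on something with over 40 N, if the wrist force passes 120 N, or if a joint passes its speed limit or range.

ROBOT

A 6-joint arm with a two-finger parallel gripper is mounted at the origin on the work surface. World frame = base frame: x ahead of the robot, y to its left, z up, the work surface at z = 0. Lengths are in m, angles in degrees, forces in N, time in s.
With the tool pointing down it reaches from about 0.35 to 0.875 m from the base axis. Payload 4.2 kg.
Tool frame: the origin (TCP) lies at the very end of the fingers, on their centre line; the grasp point (between the pads) lies 19 mm behind it; z points along the fingers, x is the direction in which the jaws open and shut, and the axes are right-handed (so a half turn about z gives the same grasp; the last joint's range is limited). The gripper opens to 87 mm and grips with 3 to 60 N. Pads are 19 mm wide; open, the fingers measure 117 mm over their backs; the gripper's body (75 mm by 190 mm) begins 51 mm behind the grasp point.
Start: joints at [-55.199, 22.042, 0.453, 0, -68.411, -14.817], TCP at [0.214, -0.587, 0.223] pointing down, gripper open.
Joint ranges: [-179.83, 179.83], [-69.29, 118.12], [-61.27, 80.66], [-181.25, 117.63], [-171.15, -9.14], [-177.46, 177.46]. Speed limits (degrees/s): [159.86, 159.86, 180, 180, 180, 180].

INTERFACE

Orientations are given as a 3x3 rotation matrix whose columns are the frame's x, y, z axes.
In Python, from station import sense, capture, finish_job gives the robot as it stands.
- The arm moves only by the shell command python3 -m crank 'ROWS' [OPENING]. ROWS is JSON, a list of rows, each a list of 4 numbers: the shift along the tool's x, y, z in m, then the turn about the tool's z in rad. A call has 1 to 5 rows; each row shifts and turns the commanded pose from where the row before left it, along the tool's axes as they then stand; what a row does not reach is not made up. A row lasts 1/12 s, in which the tool goes at most 41.7 mm and 7.16 degrees, less where a joint would pass 70% of its speed; a pose out of reach is approached as far as the arm can. A call with a gripper value outside its range is refused whole. OPENING is the finger opening in m, from 0 to 0.087, set as the call begins (- or left out, the last holds). The fingers move at their own pace and stop on an object; the grip force is fixed at half the most. Time passes only in rows, so rows that do not move let the fingers close. It gives the time, the measured TCP pose, the force and the opening at its end, in the units of the state.
- sense(): the state, without advancing time (a new reading comes with each control period).
- capture(name): name is "scene" or "top" or "wrist"; returns a dict with "pixels" (420x560x3 uint8, red, green, blue), "depth" (420x560 float32, m along the optical axis (not along the pixel's ray), 0 where there is no reading), "fx", "fy", "cx", "cy" (pixels), "world_from_camera" (4x4, takes a point from camera to world coordinates); the wrist camera has in their place "hand_eye" (4x4, takes a point from camera to tool coordinates, whose origin is the TCP and whose axes are the tool frame's). Camera axes: x right, y down, z forward; pixel columns grow to the right and rows downward; lengths in m; the calibration is good to about 2 mm. A picture is of the moment at which its call begins: read the wrist's pose just before it.
- finish_job(): hands the job in, once; it reports no verdict.
The state is a dict: "time_s": time; "joints": joint angles; "joint_velocities": joint speeds; "effort": joint torques, N m; "tcp_pos": TCP position; "ee_rot": TCP orientation; "wrist_force": force on the tool from outside, world axes, zero at the start; "moment": the same for the moment, N m; "gripper_width": opening from 0.0 (shut) to 1.0 (fully open).
Only numpy, scipy, OpenCV 4.12 (cv2) and the standard library are available. Lean on these libraries where they do the work, as an engineer would, in place of code of your own. Each camera call takes 0.05 s, during which the arm holds its last target.

## Working session

There is one attempt and no reset: what is moved stays moved. The work goes in short steps, Python scripts to look and compute and a shell command to move; the robot and the scene stay as the last step left them, time stands still between calls to the robot, and variables do not carry over. Pictures are saved under pics/ and viewed, and the job is handed in when it is done.

```bash
ls; mkdir -p pics; cat > h.py <<'E'
import numpy as np,cv2,pickle
from station import sense,capture
def snap(n,tag):
    s=sense();c=capture(n);c['state']=s
    if 'world_from_camera' not in c:
        T=np.eye(4);T[:3,:3]=np.array(s['ee_rot']);T[:3,3]=s['tcp_pos']
        c['world_from_camera']=T@np.array(c['hand_eye'])
    pickle.dump(c,open(f'pics/{tag}.pkl','wb'))
    cv2.imwrite(f'pics/{tag}.png',cv2.cvtColor(c['pixels'],cv2.COLOR_RGB2BGR));return c
def load(tag): return pickle.load(open(f'pics/{tag}.pkl','rb'))
def cloud(c):
    d=c['depth'];v,u=np.indices(d.shape)
    p=np.stack([(u-c['cx'])/c['fx']*d,(v-c['cy'])/c['fy']*d,d],-1)
    T=np.array(c['world_from_camera']);w=p@T[:3,:3].T+T[:3,3];w[d==0]=np.nan;return w
def plane(c,u,v,z):
    T=np.array(c['world_from_camera']);r=T[:3,:3]@np.array([(u-c['cx'])/c['fx'],(v-c['cy'])/c['fy'],1])
    return T[:3,3]+r*(z-T[2,3])/r[2]
E
python3 - <<'E'
from h import *
for n in ['scene','top','wrist']:
    c=snap(n,n+'0'); print(n,c['fx'],np.round(c['world_from_camera'],3).tolist())
s=sense();print(s)
E
```

```text
pics
scene 394.9762613534747 [[-0.455, 0.73, -0.511, 0.993], [0.891, 0.372, -0.262, 0.225], [-0.002, -0.574, -0.819, 0.841], [0.0, 0.0, 0.0, 1.0]]
top 530.4488689641433 [[-0.018, -0.992, 0.128, 0.38], [-1.0, 0.019, 0.009, -0.034], [-0.011, -0.127, -0.992, 1.368], [0.0, 0.0, 0.0, 1.0]]
wrist 342.73416920196956 [[-0.342, 0.903, 0.26, 0.141], [0.94, 0.328, 0.097, -0.612], [0.002, 0.277, -0.961, 0.383], [0.0, 0.0, 0.0, 1.0]]
{'time_s': 0.15, 'joints': array([-5.51964386e+01,  2.20803020e+01,  3.99124611e-01, -1.84027441e-02,
       -6.84102372e+01, -1.48188391e+01]), 'joint_velocities': array([ 0.05078814, -0.07754363,  0.30159611,  0.16379993, -0.01625753,
       -0.12656377]), 'effort': array([-5.78548970e-04, -3.91052878e+01,  1.87586528e+01,  4.22250241e+00,
        1.23100996e-02, -1.42689596e-04]), 'tcp_pos': array([ 0.21348917, -0.58694487,  0.22172934]), 'ee_rot': array([[-3.41657733e-01,  9.39824213e-01, -6.65406750e-04],
       [ 9.39823054e-01,  3.41658360e-01,  1.48052142e-03],
       [ 1.61877166e-03, -1.19533012e-04, -9.99998683e-01]]), 'wrist_force': array([-0.57101224, -0.56163972,  0.07009469]), 'moment': array([0.03712384, 0.01399831, 0.00617263]), 'gripper_width': 1.004519683321874}
```

View pics/top0.png

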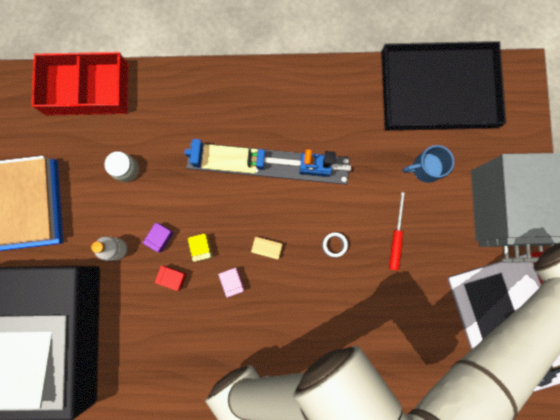

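View pics/scene0.png

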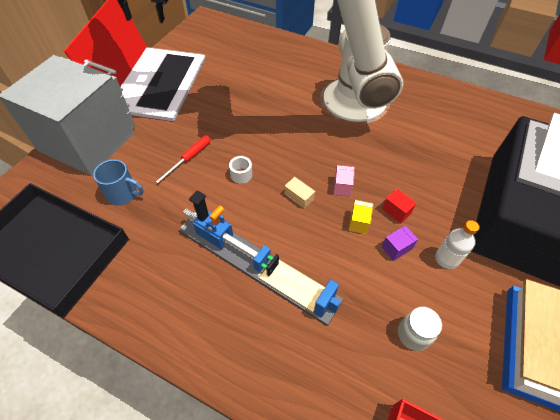

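Block-shaped candidates in the top view: yellow (200,247), purple (157,238), red (170,278), pink (231,283), plus the pale offcut (267,247). Only the one at (200,247) is yellow, with a brownish end. I'll enlarge it to confirm and measure it.

```bash
python3 - <<'E'
from h import *
t=load('top0');im=cv2.imread('pics/top0.png');s=cv2.imread('pics/scene0.png')
a=cv2.resize(im[220:305,130:295],None,fx=4.8,fy=4.8,interpolation=cv2.INTER_CUBIC)[:300]
a=cv2.resize(im[225:275,170:300],(780,300),interpolation=cv2.INTER_CUBIC)
b=cv2.resize(s[185:255,310:440],(540,290),interpolation=cv2.INTER_CUBIC)
o=np.zeros((600,780,3),np.uint8);o[:300]=a;o[305:595,:540]=b;cv2.imwrite('pics/crop.png',o)
w=cloud(t);hsv=cv2.cvtColor(im,cv2.COLOR_BGR2HSV)
def rep(name,m):
    m=m.astype(np.uint8);P=w[m>0];P=P[~np.isnan(P[:,0])]
    r=cv2.minAreaRect((P[:,:2]*1000).astype(np.float32));print(name,m.sum(),np.round(r[0],1),np.round(r[1],1),round(r[2],1),'z',np.round(np.percentile(P[:,2],[5,50,95]),4))
box=np.zeros(hsv.shape[:2],bool);box[225:272,180:222]=1
rep('block top all',box&(w[...,2]>.040)&(w[...,2]<.06))
y=box&(w[...,2]>.04)&(hsv[...,0]>24)&(hsv[...,0]<34)&(hsv[...,1]>190)
rep('yellow',y)
cb=np.zeros_like(box);cb[130:190,180:355]=1
rep('clamp plate+',cb&(w[...,2]>.007)&(w[...,2]<.016))
rep('bed',cb&(w[...,2]>.0165)&(w[...,2]<.024))
rep('anvil',cb&(w[...,2]>.068)&(w[...,2]<.08)&(np.indices(box.shape)[1]<210))
rep('handle cap',cb&(w[...,2]>.147)&(w[...,2]<.165))
org=cb&(hsv[...,0]>4)&(hsv[...,0]<16)&(hsv[...,1]>180)&(w[...,2]>.12)
rep('orange',org)
blk=cb&(w[...,2]>.05)&(w[...,2]<.08)&(np.indices(box.shape)[1]<270)&(np.indices(box.shape)[1]>230)
rep('jaw',blk)
E
```

```text
block top all 439 [432.6 169.2] [59.6 44.9] 13.4 z [0.0458 0.0503 0.055 ]
yellow 340 [439.1 170.7] [46.4 44.8] 12.9 z [0.0458 0.0503 0.0548]
clamp plate+ 1483 [659.4  -0.9] [455.3 154.4] 89.3 z [0.0076 0.0122 0.0155]
bed 1089 [649.1  -2.9] [418.3  69.1] 83.1 z [0.0169 0.0201 0.0233]
anvil 215 [670.2 175.8] [22.8 61.7] 83.5 z [0.0705 0.0752 0.0792]
handle cap 142 [ 632.  -151.7] [25.7 30.4] 83.7 z [0.1512 0.1555 0.1601]
orange 36 [ 638.4 -102.2] [15.1 34.2] 88.0 z [0.1328 0.1395 0.1453]
jaw 246 [652.4  18.8] [54.6 43.5] 84.6 z [0.051  0.0689 0.0747]
```

View pics/crop.png

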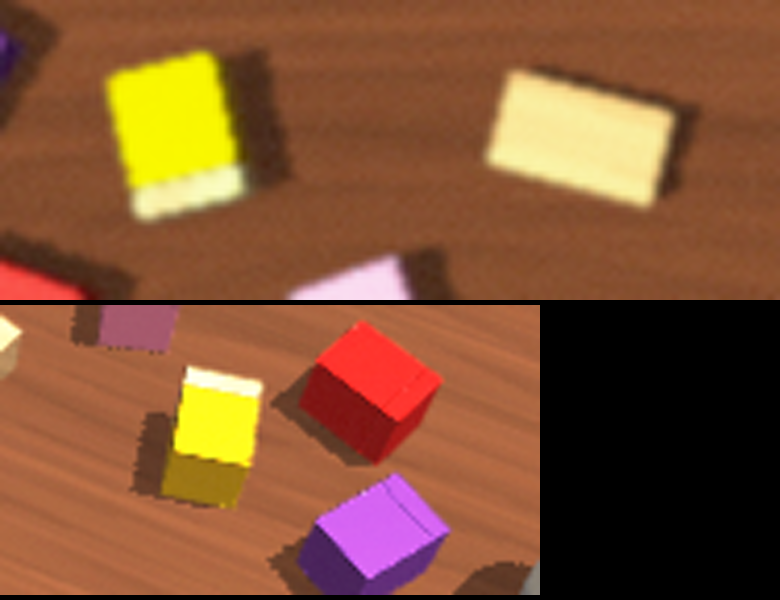

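View pics/wrist0.png

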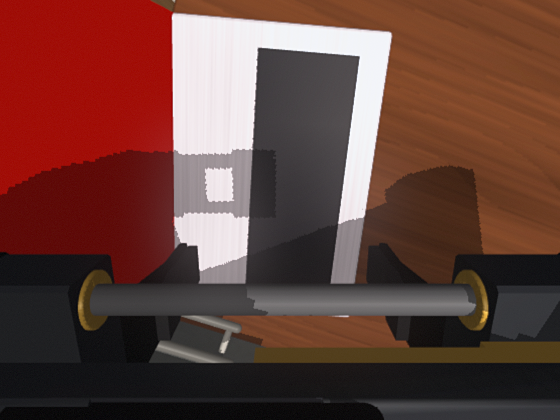

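The crop shows the yellow block with its pale plywood strip at the near end (lower in the top view). It is the only yellow one and the only one with a plywood face, so that's the target. Next I'll refine the clamp frame and compute the moves.

```bash
cat >> h.py <<'E'
A=np.deg2rad(83.35);CO=np.array([.649,-.0045])
U=np.array([np.cos(A),np.sin(A)]);V=np.array([-U[1],U[0]])
def c2w(x,y=0): return CO+U*x+V*y
def w2c(p): d=np.asarray(p)[...,:2]-CO; return np.stack([d@U,d@V],-1)
def st():
    s=sense();R=np.array(s['ee_rot']);print('t',round(s['time_s'],2),'tcp',np.round(s['tcp_pos'],4),'yaw',round(np.degrees(np.arctan2(R[1,0],R[0,0])),2),'tilt',round(np.degrees(np.arccos(-R[2,2])),2),'clamp',np.round(w2c(s['tcp_pos']),4),'F',np.round(s['wrist_force'],2),'g',round(s['gripper_width']*.087,4));return s
def go(x,y,z):
    s=st();R=np.array(s['ee_rot']);d=R.T@(np.array([x,y,z])-s['tcp_pos']);print('tool shift',np.round(d,4));return d
E
python3 - <<'E'
from h import *
t=load('top0');w=cloud(t);v,u=np.indices(w.shape[:2])
m=(v>150)&(v<245)&(u>475)&(w[...,2]>.03)
P=w[m];print('graybox',np.nanmin(P,0),np.nanmax(P,0))
for n,tag in(('t','top0'),('s','scene0')):
    c=load(tag);w=cloud(c);hsv=cv2.cvtColor(c['pixels'],cv2.COLOR_RGB2HSV);q=w2c(w);z=w[...,2]
    inb=(abs(q[...,1])<.018)&(q[...,0]>.02)&(q[...,0]<.11)
    m=inb&(z>.055)&(z<.08);print(n,'jaw x',np.percentile(q[m][:,0],[1,50,99]),m.sum())
    m=inb&(z>.03)&(z<.08)&(hsv[...,2]<60);print(n,'pad x',np.percentile(q[m][:,0],[2,50,98]) if m.sum() else 0,m.sum(),np.median(q[m],0))
    m=(abs(q[...,1])<.05)&(abs(q[...,0]+.11)<.04)&(hsv[...,0]>4)&(hsv[...,0]<16)&(hsv[...,1]>180)&(z>.12);print(n,'org',m.sum(),q[m].mean(0),z[m].max())
    m=(q[...,0]>.14)&(q[...,0]<.23)&(abs(q[...,1])<.05)&(z>.068)&(z<.082);print(n,'anvil',m.sum(),q[m].min(0),q[m].max(0))
s=go(.45,-.2,.24)
d=np.array([.4326,.1692,.24])-[.45,-.2,.24];print(np.array(sense()['ee_rot']).T@d)
E
```

```text
graybox [ 0.4079652  -0.67756007  0.03015749] [ 0.62303422 -0.46862575  0.53174315]
t jaw x [0.0200782  0.0429626  0.05054319] 95
t pad x [0.04303825 0.04490897 0.04709414] 17 [0.04490897 0.00064803]
t org 36 [-0.09970645  0.00057288] 0.14550127292562864
t anvil 223 [ 0.17003006 -0.03101467] [0.19288216 0.03071811]
s jaw x [0.02047966 0.02948905 0.05342868] 173
s pad x [0.04726364 0.05271473 0.05355313] 75 [ 0.05271473 -0.0018146 ]
s org 37 [-0.09243139 -0.00196548] 0.14163136200116977
s anvil 317 [ 0.17261326 -0.03070938] [0.19486894 0.03013789]
t 0.15 tcp [ 0.2135 -0.5869  0.2217] yaw 109.98 tilt 0.09 clamp [-0.629   0.3651] F [-0.57 -0.56  0.07] g 0.0874
tool shift [ 0.2829  0.3545 -0.0179]
[0.35292752 0.10978733 0.00055819]
```

```bash
python3 -m crank '[[0.030,0.018,-0.004,0],[0.030,0.018,-0.004,0],[0.030,0.018,-0.004,0],[0.030,0.018,-0.004,0],[0.030,0.018,0,0]]' 0.064; python3 -m crank '[[0.030,0.018,0,0],[0.030,0.018,0,0],[0.030,0.018,0,0],[0.030,0.018,0,0],[0.030,0.018,0,0]]'
python3 - <<'E'
from h import *
go(.4326,.1692,.2)
E
```

```text
time_s: 0.57
tcp_pos: [0.247, -0.4144, 0.2389]
ee_rot: [[-0.341, 0.94, 0.001], [0.94, 0.341, -0.001], [-0.001, 0.0, -1.0]]
wrist_force: [0.9, 0.2, 1.0]
gripper_width: 0.762
time_s: 0.98
tcp_pos: [0.2799, -0.2424, 0.2384]
ee_rot: [[-0.341, 0.94, 0.0], [0.94, 0.341, 0.0], [0.0, 0.0, -1.0]]
wrist_force: [1.0, 0.7, -0.0]
gripper_width: 0.735
t 0.98 tcp [ 0.2799 -0.2424  0.2384] yaw 109.94 tilt 0.01 clamp [-0.279   0.3391] F [ 1.05  0.67 -0.04] g 0.0639
tool shift [0.3348 0.2839 0.0385]
```

```bash
python3 -m crank '[[0.020,0.030,0,0],[0.020,0.030,0,0],[0.020,0.030,0,0],[0.020,0.030,0,0],[0.030,0.020,0,0]]'; python3 -m crank '[[0.033,0.020,0,0],[0.033,0.020,0,0],[0.033,0.020,0,0],[0.033,0.020,0,0],[0.033,0.018,0,0]]'
python3 -m crank '[[0.030,0.022,0,0.058],[0.030,0.020,0,0.058],[0,0,0,0],[0,0,0,0]]'
python3 - <<'E'
from h import *
go(.4326,.1692,.2)
snap('wrist','w1')
E
```

```text
time_s: 1.4
tcp_pos: [0.3761, -0.0911, 0.2387]
ee_rot: [[-0.342, 0.94, 0.001], [0.94, 0.342, -0.0], [-0.001, 0.001, -1.0]]
wrist_force: [0.3, 0.2, 0.0]
gripper_width: 0.735
time_s: 1.82
tcp_pos: [0.4098, 0.098, 0.2386]
ee_rot: [[-0.342, 0.94, 0.0], [0.94, 0.342, 0.0], [0.0, 0.0, -1.0]]
wrist_force: [0.7, -0.6, 0.9]
gripper_width: 0.736
time_s: 2.15
tcp_pos: [0.4308, 0.1675, 0.2378]
ee_rot: [[-0.233, 0.972, -0.001], [0.972, 0.233, -0.001], [-0.001, -0.002, -1.0]]
wrist_force: [0.1, -0.3, 0.1]
gripper_width: 0.74
t 2.15 tcp [0.4308 0.1675 0.2378] yaw 103.49 tilt 0.1 clamp [0.1456 0.2366] F [ 0.11 -0.26  0.13] g 0.0644
tool shift [0.0013 0.0022 0.0378]
```

View pics/w1.png

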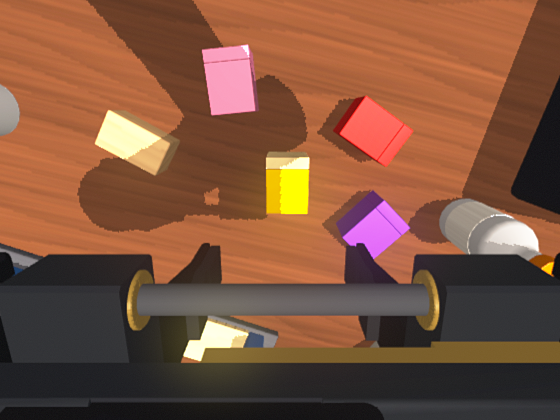

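The wrist view shows the yellow block at (288,185), aligned with the fingers, with its plywood strip on the upper (robot) side. I'll refine its pose.

```bash
python3 - <<'E'
from h import *
c=load('w1');w=cloud(c);hsv=cv2.cvtColor(c['pixels'],cv2.COLOR_RGB2HSV);v,u=np.indices(hsv.shape[:2])
b=(u>240)&(u<330)&(v>140)&(v<225)
m=b&(w[...,2]>.043)&(w[...,2]<.06)
P=w[m];print(m.sum(),cv2.minAreaRect((P[:,:2]*1000).astype(np.float32)),np.median(P[:,2]))
E
```

```text
2399 ((429.4864807128906, 172.6230010986328), (60.073936462402344, 43.70132064819336), 12.80549144744873) 0.04954251627985751
```

```bash
python3 -m crank '[[0.0034,0.001,0.035,0],[0,0,0.035,0],[0,0,0.035,0],[0,0,0.035,0],[0,0,0.035,0]]'; python3 -m crank '[[0,0,0.025,0],[0,0,0.018,0],[0,0,0.008,0],[0,0,0,0],[0,0,0,0]]'; python3 -m crank '[[0,0,0,0],[0,0,0,0],[0,0,0,0],[0,0,0,0],[0,0,0,0]]' 0.03;python3 - <<'E'
from h import *
st()
E
```

```text
time_s: 2.62
tcp_pos: [0.4308, 0.1682, 0.0628]
ee_rot: [[-0.229, 0.973, 0.001], [0.973, 0.229, 0.001], [0.001, 0.001, -1.0]]
wrist_force: [0.9, 0.9, -0.4]
gripper_width: 0.734
time_s: 3.03
tcp_pos: [0.4315, 0.1692, 0.0132]
ee_rot: [[-0.23, 0.973, 0.001], [0.973, 0.23, 0.0], [0.0, 0.001, -1.0]]
wrist_force: [0.5, -0.4, 0.1]
gripper_width: 0.736
time_s: 3.45
tcp_pos: [0.4317, 0.1703, 0.0134]
ee_rot: [[-0.231, 0.973, 0.002], [0.973, 0.231, 0.001], [0.001, 0.002, -1.0]]
wrist_force: [-1.4, 0.3, 4.9]
gripper_width: 0.502
t 3.45 tcp [0.4317 0.1703 0.0134] yaw 103.36 tilt 0.13 clamp [0.1484 0.2361] F [-1.38  0.34  4.88] g 0.0437
```

```bash
python3 -m crank '[[0,0,-0.02,0],[0,0,-0.03,0],[0,0,-0.035,0],[0,0,-0.035,0],[0,0,0,0]]'; python3 -m crank '[[0,0,0,-0.12],[0,0,0,-0.12],[0,0,0,-0.12],[0,0,0,-0.12],[0,0,0,-0.12]]'; python3 -m crank '[[0,0,0,-0.12],[0,0,0,-0.12],[0,0,0,-0.12],[0,0,0,-0.12],[0,0,0,-0.12]]'; python3 -m crank '[[0,0,0,-0.02],[0,0,0,0],[0,0,0,0]]'; python3 - <<'E'
from h import *
go(*c2w(.128),.13)
E
```

```text
time_s: 3.87
tcp_pos: [0.4347, 0.172, 0.139]
ee_rot: [[-0.233, 0.973, 0.011], [0.973, 0.232, 0.007], [0.005, 0.013, -1.0]]
wrist_force: [-0.2, 0.7, -2.6]
gripper_width: 0.502
time_s: 4.28
tcp_pos: [0.4304, 0.1692, 0.1318]
ee_rot: [[-0.744, 0.669, -0.001], [0.669, 0.744, -0.001], [0.001, -0.001, -1.0]]
wrist_force: [0.0, 0.2, -1.1]
gripper_width: 0.503
time_s: 4.7
tcp_pos: [0.4304, 0.1692, 0.1317]
ee_rot: [[-0.991, 0.132, -0.002], [0.132, 0.991, -0.001], [0.001, -0.001, -1.0]]
wrist_force: [0.1, -0.1, -1.9]
gripper_width: 0.502
time_s: 4.95
tcp_pos: [0.4308, 0.1694, 0.1322]
ee_rot: [[-0.993, 0.12, -0.001], [0.12, 0.993, -0.0], [0.001, -0.001, -1.0]]
wrist_force: [-0.5, -0.1, -1.9]
gripper_width: 0.504
t 4.95 tcp [0.4308 0.1694 0.1322] yaw 173.09 tilt 0.05 clamp [0.1475 0.2369] F [-0.5  -0.14 -1.85] g 0.0439
tool shift [-0.237  -0.0184  0.002 ]
```

```bash
python3 -m crank '[[-0.03,-0.003,0,0],[-0.035,-0.003,0,0],[-0.035,-0.003,0,0],[-0.035,-0.003,0,0],[-0.035,-0.003,0,0]]'; python3 -m crank '[[-0.035,-0.002,0,0],[-0.022,-0.001,0,0],[-0.010,0,0,0],[0,0,0,0],[0,0,0,0]]'; python3 - <<'E'
from h import *
go(*c2w(.128),.035)
for n in('top','scene','wrist'): snap(n,n+'2')
c=load('top2');w=cloud(c);q=w2c(w);hsv=cv2.cvtColor(c['pixels'],cv2.COLOR_RGB2HSV)
a=load('wrist2');w=cloud(a);q=w2c(w);hsv=cv2.cvtColor(a['pixels'],cv2.COLOR_RGB2HSV);z=w[...,2]
m=(hsv[...,0]>24)&(hsv[...,0]<34)&(hsv[...,1]>190)
print(m.sum(),np.nanpercentile(q[m],[1,50,99],axis=0),np.nanpercentile(z[m],[1,99]))
m=(z>.068)&(z<.082)&(q[...,0]>.14)&(q[...,0]<.22)&(abs(q[...,1])<.04);print('anv',m.sum(),q[m].min(0),q[m].max(0))
E
```

```text
time_s: 5.37
tcp_pos: [0.5995, 0.1342, 0.1321]
ee_rot: [[-0.993, 0.12, -0.001], [0.12, 0.993, -0.0], [0.001, -0.0, -1.0]]
wrist_force: [-0.0, 1.1, -1.7]
gripper_width: 0.502
time_s: 5.78
tcp_pos: [0.664, 0.1235, 0.1313]
ee_rot: [[-0.993, 0.12, -0.002], [0.12, 0.993, -0.0], [0.002, -0.001, -1.0]]
wrist_force: [-1.3, -1.0, -1.8]
gripper_width: 0.505
t 5.78 tcp [0.664  0.1235 0.1313] yaw 173.11 tilt 0.13 clamp [ 1.289e-01 -1.000e-04] F [-1.3  -1.   -1.77] g 0.0439
tool shift [-0.0001 -0.0008  0.0963]
0 [nan nan] nan
  return np.nanmean(a, axis, out=out, keepdims=keepdims)
Traceback (most recent call last):
ValueError: zero-size array to reduction operation minimum which has no identity
```

View pics/wrist2.png

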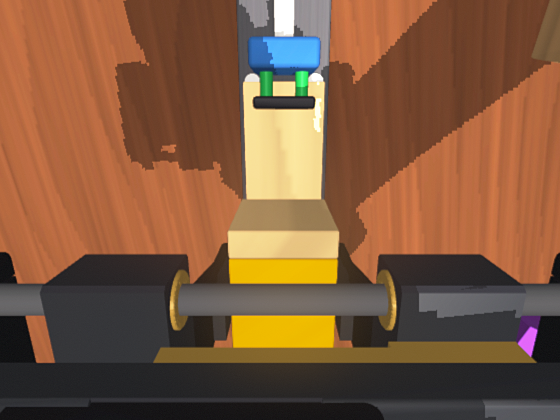

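View pics/scene2.png

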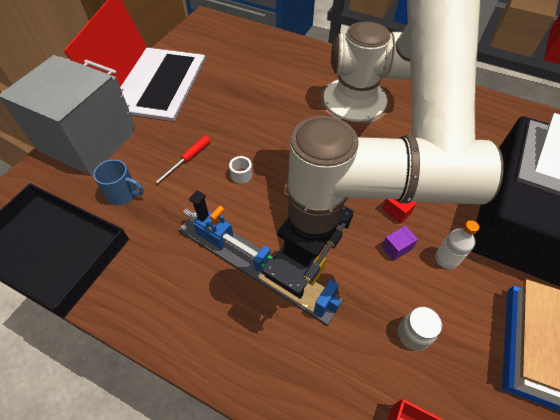

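The wrist view shows the pad (284,102), the green rods and the jaw head (284,55). The bed is centred on column 284, and the gripped block's plywood (284,225) faces the pad. I'll measure its offsets.

```bash
python3 - <<'E'
from h import *
a=load('wrist2');w=cloud(a);q=w2c(w);z=w[...,2]
# ply front top edge row: top face
for r in (205,215,225,235,240,245,250): print(r,np.round([*q[r,284],z[r,284]],4))
for r in (50,60,85,95,98,102,106,110): print(r,np.round([*q[r,284],z[r,284]],4))
for r in (130,170): 
    row=[u for u in range(200,360) if abs(z[r,u]-.02)<.004]; print('bed',r,np.round(q[r,row[0]],4),np.round(q[r,row[-1]],4))
m=(np.indices(z.shape)[0]>97)&(np.indices(z.shape)[0]<107)&(z>.06)&(z<.075)&(abs(q[...,1])<.04);print('pad',m.sum(),q[m].min(0),q[m].max(0))
for r in(215,245): 
    row=[u for u in range(200,360) if z[r,u]>.1 and z[r,u]<.2]; print('blk',r,np.round(q[r,row[0]],4),np.round(q[r,row[-1]],4))
E
```

```text
205 [0.0993 0.0023 0.1308]
215 [0.0991 0.0022 0.1482]
225 [0.0993 0.0022 0.1613]
235 [0.1013 0.0021 0.1677]
240 [0.1032 0.0021 0.168 ]
245 [0.1048 0.0021 0.1692]
250 [0.1076 0.0021 0.1676]
50 [0.0199 0.0027 0.0708]
60 [0.0254 0.0027 0.0711]
85 [0.0363 0.0029 0.02  ]
95 [0.0435 0.0029 0.0199]
98 [0.0471 0.0027 0.0678]
102 [0.0495 0.0027 0.0677]
106 [0.0519 0.0027 0.0672]
110 [0.0544 0.0029 0.0184]
bed 130 [ 0.0694 -0.0284] [0.0696 0.0327]
bed 170 [ 0.1011 -0.0287] [0.1011 0.0327]
pad 559 [ 0.04701306 -0.01699768] [0.05197069 0.02230432]
blk 215 [ 0.0993 -0.0197] [0.0995 0.0229]
blk 245 [ 0.1187 -0.0291] [0.1188 0.0321]
```

```bash
python3 -m crank '[[0,0,0.02,0],[0,0,0.03,0],[0,0,0.025,0],[0,0,0.012,0],[0,0,0.004,0]]'; python3 -m crank '[[0,0,0.003,0],[0,0,0.002,0],[0,0,0,0]]'; python3 - <<'E'
from h import *
st()
E
```

```text
time_s: 6.35
tcp_pos: [0.6622, 0.1236, 0.0392]
ee_rot: [[-0.993, 0.118, -0.005], [0.118, 0.993, -0.002], [0.004, -0.002, -1.0]]
wrist_force: [0.9, -1.1, -2.0]
gripper_width: 0.505
time_s: 6.6
tcp_pos: [0.6652, 0.1243, 0.0379]
ee_rot: [[-0.993, 0.117, 0.002], [0.117, 0.993, 0.001], [-0.002, 0.001, -1.0]]
wrist_force: [-0.0, 0.0, -1.7]
gripper_width: 0.502
t 6.6 tcp [0.6652 0.1243 0.0379] yaw 173.26 tilt 0.14 clamp [ 0.1298 -0.0011] F [-0.04  0.01 -1.68] g 0.0436
```

```bash
python3 -m crank '[[0,0,0.002,0],[0,0,0.001,0],[0,0,0,0],[0,0,0,0]]'; python3 - <<'E'
from h import *
st()
E
```

```text
time_s: 6.93
tcp_pos: [0.6645, 0.1238, 0.0339]
ee_rot: [[-0.993, 0.118, 0.0], [0.118, 0.993, 0.0], [-0.0, 0.0, -1.0]]
wrist_force: [-0.9, 0.3, -1.0]
gripper_width: 0.501
t 6.93 tcp [0.6645 0.1238 0.0339] yaw 173.24 tilt 0.03 clamp [ 0.1293 -0.0005] F [-0.93  0.26 -1.04] g 0.0436
```

Contact is beginning: the wrist force is easing off. I'll go 0.7 mm lower and open to 64 mm.

```bash
python3 -m crank '[[0,0,0.0007,0],[0,0,0,0],[0,0,0,0]]'; python3 -m crank '[[0,0,0,0],[0,0,0,0],[0,0,0,0],[0,0,0,0],[0,0,0,0]]' 0.064;  python3 -m crank '[[0,0,-0.015,0],[0,0,-0.03,0],[0,0,-0.035,0],[0,0,-0.035,0],[0,0,-0.03,0]]';  python3 -m crank '[[0,0,-0.01,0],[0,0,0,0],[0,0,0,0]]'; python3 - <<'E'
from h import *
st()
for n in('top','wrist'): snap(n,n+'3')
E
```

```text
time_s: 7.18
tcp_pos: [0.6646, 0.1239, 0.0336]
ee_rot: [[-0.993, 0.118, 0.001], [0.118, 0.993, 0.0], [-0.001, 0.0, -1.0]]
wrist_force: [-1.1, -0.3, 1.6]
gripper_width: 0.503
time_s: 7.6
tcp_pos: [0.6644, 0.1239, 0.0327]
ee_rot: [[-0.993, 0.118, -0.0], [0.118, 0.993, -0.0], [0.0, -0.0, -1.0]]
wrist_force: [0.2, 0.4, 0.2]
gripper_width: 0.715
time_s: 8.02
tcp_pos: [0.6647, 0.1239, 0.1804]
ee_rot: [[-0.993, 0.117, 0.002], [0.117, 0.993, 0.0], [-0.002, 0.0, -1.0]]
wrist_force: [0.7, 0.7, -0.2]
gripper_width: 0.733
time_s: 8.27
tcp_pos: [0.6639, 0.1239, 0.1874]
ee_rot: [[-0.993, 0.118, -0.001], [0.118, 0.993, 0.001], [0.001, 0.001, -1.0]]
wrist_force: [-0.5, 0.0, -1.1]
gripper_width: 0.737
t 8.27 tcp [0.6639 0.1239 0.1874] yaw 173.22 tilt 0.05 clamp [1.293e-01 1.000e-04] F [-0.55  0.05 -1.12] g 0.0642
```

View pics/wrist3.png

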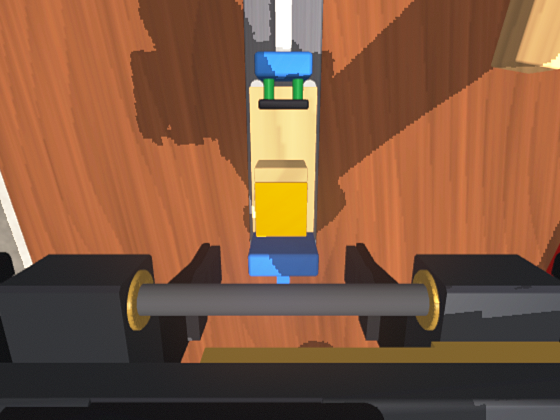

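The block stands upright on the bed at (281,208), with the plywood towards the pad. I'll check the numbers.

```bash
python3 - <<'E'
from h import *
a=load('wrist3');w=cloud(a);q=w2c(w);z=w[...,2]
def r(n,m):
    x=cv2.minAreaRect((q[m]*1000).astype(np.float32));print(n,m.sum(),np.round(x[0],1),np.round(x[1],1),round(x[2],1),np.median(z[m]).round(4))
v,u=np.indices(z.shape)
r('block',(z>.065)&(z<.076)&(v>158)&(v<242)&(u>240)&(u<322)&(q[...,0]<.165))
r('bed',(abs(z-.02)<.003)&(v>115)&(v<240)&(u>240)&(u<330))
r('pad',(z>.06)&(z<.073)&(v>96)&(v<112)&(u>240)&(u<330))
r('head',(z>.06)&(z<.075)&(v>50)&(v<80)&(u>240)&(u<330))
r('anvil',(z>.068)&(z<.08)&(v>240)&(v<280)&(u>240)&(u<330))
go(*c2w(-.05),.1874)
E
```

```text
block 3623 [1.294e+02 1.000e-01] [44.1 60.2] 90.0 0.0695
bed 3677 [118.    2.1] [ 62.1 116.9] 89.8 0.0195
pad 546 [49.7  2.5] [39.4  7.6] 89.9 0.0672
head 1484 [21.1  2.4] [44.  17.7] 89.9 0.0702
anvil 1709 [184.4   2.1] [61.9 22.6] 89.6 0.0743
t 8.37 tcp [0.663  0.1236 0.1852] yaw 173.22 tilt 0.26 clamp [0.1288 0.0009] F [-0.57  0.45 -0.29] g 0.0639
tool shift [-0.0013 -0.1788 -0.0019]
```

```bash
python3 -m crank '[[0,-0.03,0,0],[0,-0.035,0,0],[0,-0.035,0,0],[0,-0.035,0,0],[0,-0.033,0,0]]' 0; python3 -m crank '[[0,-0.02,0,0],[0,-0.005,0,0],[0,0,0,0],[0,0,0,0]]'; python3 - <<'E'
from h import *
go(*c2w(-.065),.122)
for n in('top','wrist','scene'): snap(n,n+'4')
E
```

```text
time_s: 8.78
tcp_pos: [0.6431, -0.0446, 0.1852]
ee_rot: [[-0.993, 0.118, -0.005], [0.118, 0.993, -0.001], [0.005, -0.001, -1.0]]
wrist_force: [0.7, -0.1, 0.3]
gripper_width: 0.446
time_s: 9.12
tcp_pos: [0.6412, -0.0676, 0.1863]
ee_rot: [[-0.993, 0.118, -0.002], [0.118, 0.993, 0.0], [0.002, -0.0, -1.0]]
wrist_force: [0.8, 1.2, -1.2]
gripper_width: 0.14
t 9.12 tcp [ 0.6412 -0.0676  0.1863] yaw 173.22 tilt 0.14 clamp [-0.0636  0.0004] F [ 0.75  1.24 -1.21] g 0.0121
tool shift [-0.0006 -0.0014  0.0643]
```

View pics/wrist4.png

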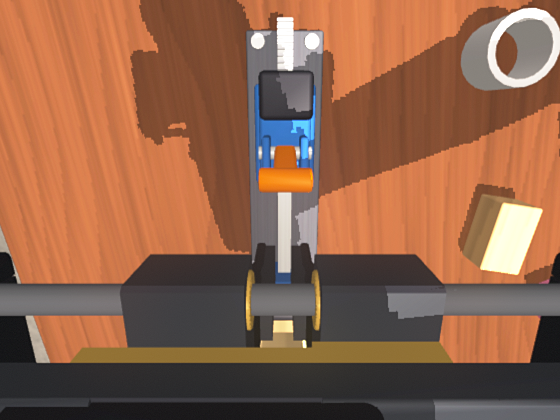

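View pics/scene4.png

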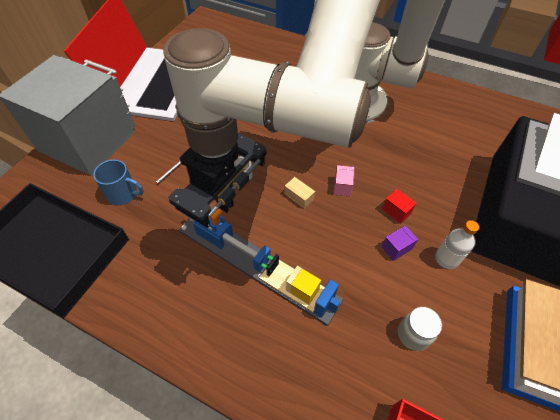

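View pics/top4.png

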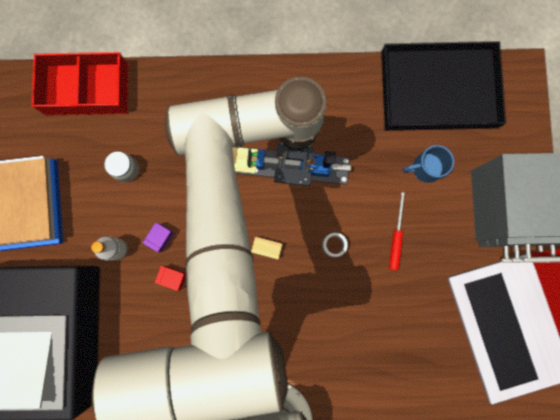

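The scene view stays clear on the pad, rods and block (265–330, 260–300). The wrist view shows the orange bar at (286,180), centred ahead of the fingers. Descending in front of it.

```bash
python3 -m crank '[[0,0,0.02,0],[0,0,0.025,0],[0,0,0.015,0],[0,0,0.004,0],[0,0,0,0]]'; python3 -m crank '[[0,-0.007,0,0],[0,-0.004,0,0],[0,0,0,0]]'; python3 - <<'E'
from h import *
st()
E
```

```text
time_s: 9.68
tcp_pos: [0.641, -0.0669, 0.1224]
ee_rot: [[-0.993, 0.116, -0.003], [0.116, 0.993, -0.0], [0.003, -0.001, -1.0]]
wrist_force: [0.1, -0.7, 0.1]
gripper_width: -0.002
time_s: 9.93
tcp_pos: [0.641, -0.0795, 0.1254]
ee_rot: [[-0.993, 0.118, 0.003], [0.118, 0.993, -0.0], [-0.003, 0.0, -1.0]]
wrist_force: [-0.3, -0.3, -0.5]
gripper_width: 0.005
t 9.93 tcp [ 0.641  -0.0795  0.1254] yaw 173.21 tilt 0.15 clamp [-0.0754 -0.0008] F [-0.3  -0.27 -0.52] g 0.0004
```

```bash
python3 -m crank '[[0,-0.004,0.004,0],[0,-0.006,0,0],[0,-0.006,0,0],[0,0,0,0]]'; python3 - <<'E'
from h import *
st()
E
python3 -m crank '[[0,-0.005,0,0],[0,0,0,0],[0,0,0,0]]'; python3 - <<'E'
from h import *
st()
snap('scene','scene5')
E
```

```text
time_s: 10.27
tcp_pos: [0.6399, -0.0942, 0.1215]
ee_rot: [[-0.993, 0.118, 0.005], [0.118, 0.993, 0.001], [-0.004, 0.002, -1.0]]
wrist_force: [0.5, 4.6, 3.6]
gripper_width: 0.004
t 10.27 tcp [ 0.6399 -0.0942  0.1215] yaw 173.23 tilt 0.28 clamp [-0.0902 -0.0013] F [0.45 4.58 3.58] g 0.0003
time_s: 10.52
tcp_pos: [0.6393, -0.0989, 0.1211]
ee_rot: [[-0.993, 0.117, 0.004], [0.117, 0.993, 0.001], [-0.004, 0.001, -1.0]]
wrist_force: [0.8, 4.9, 4.4]
gripper_width: 0.006
t 10.52 tcp [ 0.6393 -0.0989  0.1211] yaw 173.27 tilt 0.23 clamp [-0.0949 -0.0013] F [0.76 4.92 4.39] g 0.0005
```

```bash
python3 - <<'E'
import cv2
im=cv2.imread('pics/scene5.png');cv2.imwrite('pics/s5c.png',cv2.resize(im[180:330,165:365],(800,600),interpolation=cv2.INTER_CUBIC))
E
```

```text
(no output)
```

View pics/s5c.png

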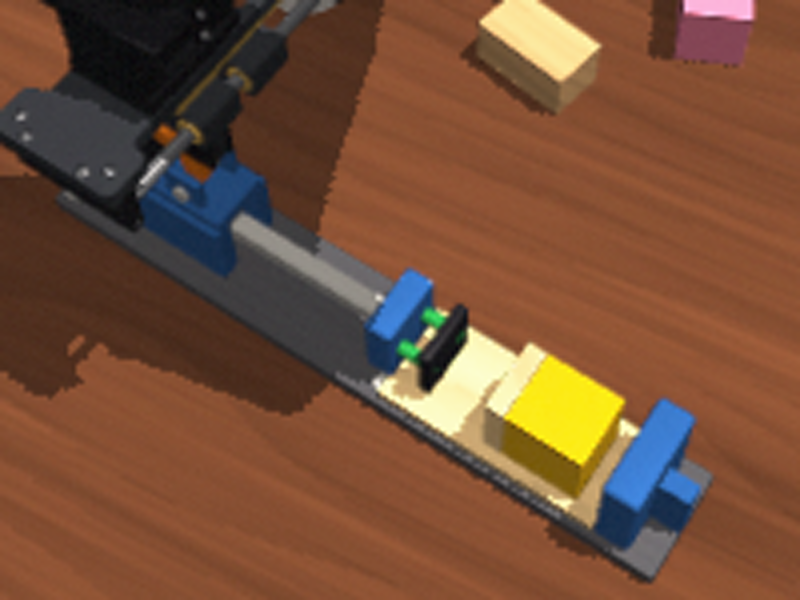

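The trigger is moving: the push reads about 5 N along +y. I'll add a jaw/pad/block tracker from the scene camera and continue.

```bash
cat >> h.py <<'E'
def track(tag):
    st();c=snap('scene',tag);w=cloud(c);q=w2c(w);z=w[...,2];x=q[...,0]
    hsv=cv2.cvtColor(c['pixels'],cv2.COLOR_RGB2HSV);H,S,Vv=hsv[...,0],hsv[...,1],hsv[...,2]
    on=(abs(q[...,1])<.035)
    def pr(n,m):
        print(n,m.sum(),np.round(np.percentile(x[m],[3,50,97]),4) if m.sum()>3 else '')
    pr('head top',on&(x>0)&(x<.14)&(H>100)&(H<125)&(S>120)&(z>.066)&(z<.074))
    pr('pad top',on&(x>.03)&(x<.14)&(Vv<70)&(z>.062)&(z<.074)&(S<150))
    pr('green',on&(x>.02)&(x<.14)&(H>45)&(H<85)&(S>120)&(z>.025))
    pr('ply+foam top',on&(x>.07)&(x<.175)&(H>15)&(H<38)&(z>.062)&(z<.078))
    pr('anvil top',on&(x>.15)&(x<.22)&(H>100)&(H<125)&(S>120)&(z>.071)&(z<.079))
E
python3 - <<'E'
from h import *
track('s6')
E
python3 -m crank '[[0,-0.004,0,0],[0,-0.003,0,0],[0,0,0,0],[0,0,0,0]]'; python3 - <<'E'
from h import *
track('s7')
E
python3 -m crank '[[0,0.008,0,0],[0,0.008,0,0],[0,0.006,0,0],[0,0.004,0,0],[0,0,0,0]]'; python3 - <<'E'
from h import *
track('s8')
E
```

```text
t 10.57 tcp [ 0.6392 -0.0989  0.121 ] yaw 173.27 tilt 0.23 clamp [-0.0949 -0.0012] F [1.74 5.04 3.69] g 0.0001
head top 144 [0.0211 0.0291 0.0366]
pad top 62 [0.0545 0.0585 0.061 ]
green 46 [0.0369 0.043  0.0607]
ply+foam top 608 [0.1008 0.1295 0.1579]
anvil top 293 [0.1747 0.1845 0.1941]
time_s: 10.95
tcp_pos: [0.6386, -0.1037, 0.1206]
ee_rot: [[-0.993, 0.117, 0.004], [0.117, 0.993, 0.004], [-0.004, 0.004, -1.0]]
wrist_force: [0.7, 11.2, 3.5]
gripper_width: 0.007
t 10.95 tcp [ 0.6386 -0.1037  0.1206] yaw 173.25 tilt 0.33 clamp [-0.0998 -0.0012] F [ 0.69 11.22  3.52] g 0.0006
head top 149 [0.0243 0.0332 0.0406]
pad top 61 [0.0586 0.0621 0.0646]
green 45 [0.0414 0.0474 0.0647]
ply+foam top 605 [0.1008 0.1295 0.1575]
anvil top 294 [0.1746 0.1845 0.1942]
time_s: 11.42
tcp_pos: [0.6393, -0.0804, 0.1191]
ee_rot: [[-0.993, 0.117, -0.003], [0.117, 0.993, -0.001], [0.002, -0.001, -1.0]]
wrist_force: [0.2, -0.6, 0.2]
gripper_width: 0.002
t 11.42 tcp [ 0.6393 -0.0804  0.1191] yaw 173.29 tilt 0.15 clamp [-0.0765  0.0008] F [ 0.19 -0.58  0.25] g 0.0002
head top 145 [0.0248 0.0329 0.0405]
pad top 62 [0.0586 0.0621 0.0646]
green 47 [0.041  0.0474 0.0646]
ply+foam top 606 [0.1009 0.1299 0.1577]
anvil top 293 [0.1747 0.1846 0.194 ]
```

Stroke 1 works: the stop is at clamp x ≈ -0.0998, and the jaw advanced without slipping back. Now strokes 2 and 3.

```bash
python3 -m crank '[[0,-0.006,0,0],[0,-0.006,0,0],[0,-0.006,0,0],[0,-0.0045,0,0],[0,0,0,0]]'; python3 - <<'E'
from h import *
track('s9')
E
python3 -m crank '[[0,0.008,0,0],[0,0.008,0,0],[0,0.006,0,0],[0,0.0005,0,0],[0,0,0,0]]'; python3 - <<'E'
from h import *
track('s10')
E
```

```text
time_s: 11.88
tcp_pos: [0.638, -0.1026, 0.1208]
ee_rot: [[-0.993, 0.119, 0.002], [0.119, 0.993, 0.002], [-0.002, 0.002, -1.0]]
wrist_force: [-0.7, 6.3, 3.7]
gripper_width: 0.006
t 11.88 tcp [ 0.638  -0.1026  0.1208] yaw 173.19 tilt 0.17 clamp [-0.0987 -0.0004] F [-0.68  6.25  3.72] g 0.0006
head top 150 [0.0388 0.0471 0.0548]
pad top 61 [0.0723 0.0762 0.0791]
green 50 [0.0548 0.0619 0.0791]
ply+foam top 617 [0.1002 0.1293 0.1576]
anvil top 295 [0.1745 0.1846 0.1942]
time_s: 12.35
tcp_pos: [0.6398, -0.0806, 0.1195]
ee_rot: [[-0.993, 0.117, -0.001], [0.117, 0.993, -0.001], [0.001, -0.001, -1.0]]
wrist_force: [-0.5, 0.1, 0.6]
gripper_width: 0.005
t 12.35 tcp [ 0.6398 -0.0806  0.1195] yaw 173.29 tilt 0.08 clamp [-0.0766  0.0004] F [-0.46  0.11  0.6 ] g 0.0004
head top 153 [0.0391 0.0474 0.055 ]
pad top 60 [0.0724 0.0763 0.0791]
green 50 [0.0546 0.0628 0.0787]
ply+foam top 612 [0.1005 0.1293 0.1576]
anvil top 296 [0.1746 0.1846 0.1942]
```

```bash
python3 -m crank '[[0,-0.006,0,0],[0,-0.006,0,0],[0,-0.006,0,0],[0,-0.0045,0,0],[0,0,0,0]]'; python3 -m crank '[[0,0.008,0,0],[0,0.008,0,0],[0,0.006,0,0],[0,0.0005,0,0],[0,0,0,0]]'; python3 - <<'E'
from h import *
track('s11')
E
python3 -m crank '[[0,-0.006,0,0],[0,-0.004,0,0],[0,-0.004,0,0],[0,-0.004,0,0],[0,-0.0045,0,0]]';python3 -m crank '[[0,0,0,0]]'; python3 - <<'E'
from h import *
track('s12')
E
```

```text
time_s: 12.82
tcp_pos: [0.6383, -0.1025, 0.1209]
ee_rot: [[-0.993, 0.118, 0.003], [0.118, 0.993, 0.002], [-0.003, 0.002, -1.0]]
wrist_force: [-1.3, 7.0, 3.1]
gripper_width: 0.01
time_s: 13.23
tcp_pos: [0.6398, -0.0805, 0.1195]
ee_rot: [[-0.993, 0.117, -0.001], [0.117, 0.993, -0.001], [0.001, -0.001, -1.0]]
wrist_force: [-0.7, -0.5, 0.3]
gripper_width: 0.005
t 13.23 tcp [ 0.6398 -0.0805  0.1195] yaw 173.29 tilt 0.08 clamp [-0.0765  0.0004] F [-0.68 -0.51  0.34] g 0.0004
head top 148 [0.0487 0.0572 0.0646]
pad top 61 [0.0825 0.0866 0.0889]
green 47 [0.0647 0.0713 0.0858]
ply+foam top 607 [0.1004 0.1295 0.1576]
anvil top 292 [0.1746 0.1846 0.1943]
time_s: 13.7
tcp_pos: [0.6383, -0.102, 0.1211]
ee_rot: [[-0.993, 0.118, 0.003], [0.118, 0.993, 0.002], [-0.003, 0.002, -1.0]]
wrist_force: [-0.1, 9.0, 3.2]
gripper_width: 0.009
time_s: 13.78
tcp_pos: [0.6383, -0.1025, 0.1209]
ee_rot: [[-0.993, 0.118, 0.003], [0.118, 0.993, 0.002], [-0.003, 0.002, -1.0]]
wrist_force: [-0.0, 6.1, 4.2]
gripper_width: 0.006
t 13.78 tcp [ 0.6383 -0.1025  0.1209] yaw 173.2 tilt 0.2 clamp [-0.0986 -0.0007] F [-0.02  6.12  4.22] g 0.0005
head top 146 [0.0588 0.0674 0.0746]
pad top 39 [0.0922 0.0947 0.0971]
green 45 [0.0751 0.0814 0.0915]
ply+foam top 616 [0.0994 0.1291 0.1575]
anvil top 293 [0.1747 0.1846 0.1942]
```

```bash
python3 -m crank '[[0,0.008,0,0],[0,0.008,0,0],[0,0.006,0,0],[0,0.0005,0,0],[0,0,0,0]]'; python3 -m crank '[[0,-0.006,0,0],[0,-0.004,0,0],[0,-0.004,0,0],[0,-0.004,0,0],[0,-0.0045,0,0]]';python3 -m crank '[[0,0,0,0]]'; python3 - <<'E'
from h import *
track('s13')
im=cv2.imread('pics/s13.png');cv2.imwrite('pics/s13c.png',cv2.resize(im[180:330,165:365],(800,600),interpolation=cv2.INTER_CUBIC))
E
```

```text
time_s: 14.25
tcp_pos: [0.6398, -0.0806, 0.1195]
ee_rot: [[-0.993, 0.117, -0.001], [0.117, 0.993, -0.001], [0.001, -0.001, -1.0]]
wrist_force: [0.4, -0.6, -0.2]
gripper_width: 0.008
time_s: 14.67
tcp_pos: [0.6383, -0.1019, 0.1212]
ee_rot: [[-0.993, 0.118, 0.003], [0.118, 0.993, 0.002], [-0.003, 0.003, -1.0]]
wrist_force: [-0.4, 9.2, 3.0]
gripper_width: 0.003
time_s: 14.75
tcp_pos: [0.6382, -0.1025, 0.121]
ee_rot: [[-0.993, 0.118, 0.003], [0.118, 0.993, 0.002], [-0.003, 0.002, -1.0]]
wrist_force: [-0.1, 7.5, 5.8]
gripper_width: 0.005
t 14.75 tcp [ 0.6382 -0.1025  0.121 ] yaw 173.19 tilt 0.21 clamp [-0.0986 -0.0006] F [-0.14  7.54  5.76] g 0.0004
head top 150 [0.0685 0.0768 0.0842]
pad top 41 [0.1013 0.1039 0.1061]
green 43 [0.0843 0.0909 0.0991]
ply+foam top 626 [0.1088 0.1388 0.1673]
anvil top 290 [0.1745 0.1845 0.1941]
```

View pics/s13c.png

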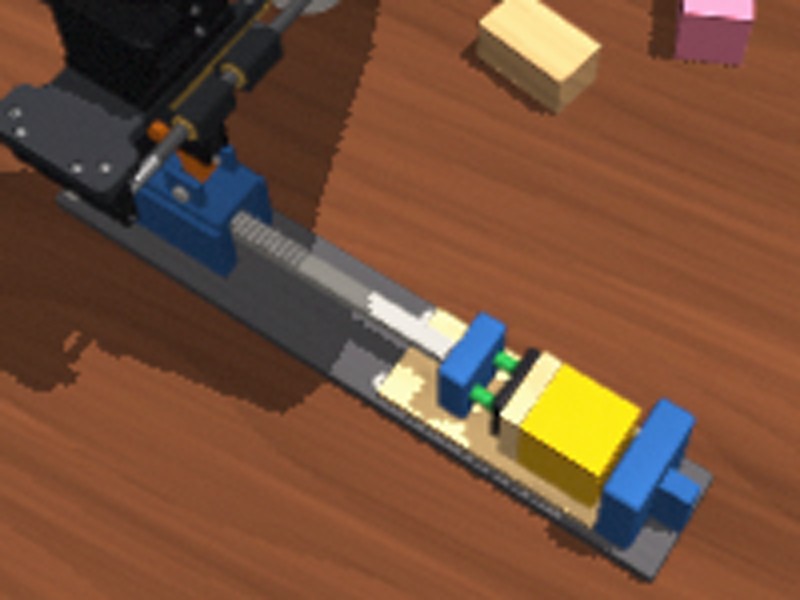

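The crop shows the pad on the plywood with the block about 4 mm short of the anvil. Stroke 6 should seat it, so I'll go in increments.

```bash
python3 -m crank '[[0,0.008,0,0],[0,0.008,0,0],[0,0.006,0,0],[0,0.0005,0,0],[0,0,0,0]]'; python3 -m crank '[[0,-0.006,0,0],[0,-0.004,0,0],[0,-0.004,0,0],[0,0,0,0],[0,0,0,0]]'; python3 - <<'E'
from h import *
track('s14')
E
python3 -m crank '[[0,-0.002,0,0],[0,-0.002,0,0],[0,0,0,0],[0,0,0,0]]'; python3 - <<'E'
from h import *
track('s15')
E
```

```text
time_s: 15.22
tcp_pos: [0.6397, -0.0806, 0.1194]
ee_rot: [[-0.993, 0.117, -0.001], [0.117, 0.993, -0.001], [0.001, -0.001, -1.0]]
wrist_force: [0.9, -0.0, -0.4]
gripper_width: 0.004
time_s: 15.63
tcp_pos: [0.639, -0.0942, 0.121]
ee_rot: [[-0.993, 0.118, 0.002], [0.118, 0.993, 0.001], [-0.002, 0.001, -1.0]]
wrist_force: [-1.1, 5.8, 3.9]
gripper_width: 0.004
t 15.63 tcp [ 0.639  -0.0942  0.121 ] yaw 173.23 tilt 0.14 clamp [-0.0903 -0.0004] F [-1.11  5.79  3.86] g 0.0003
head top 153 [0.0727 0.0807 0.0883]
pad top 42 [0.1047 0.1075 0.1103]
green 45 [0.0886 0.0943 0.1043]
ply+foam top 630 [0.1126 0.1422 0.1709]
anvil top 295 [0.1747 0.1845 0.1942]
time_s: 16.02
tcp_pos: [0.6387, -0.0979, 0.1212]
ee_rot: [[-0.993, 0.118, 0.002], [0.118, 0.993, 0.001], [-0.002, 0.002, -1.0]]
wrist_force: [-1.5, 7.1, 4.2]
gripper_width: 0.003
t 16.02 tcp [ 0.6387 -0.0979  0.1212] yaw 173.24 tilt 0.16 clamp [-0.094  -0.0005] F [-1.46  7.12  4.18] g 0.0002
head top 151 [0.0752 0.0831 0.0906]
pad top 42 [0.1061 0.1086 0.1114]
green 39 [0.0909 0.0959 0.1018]
ply+foam top 621 [0.1137 0.1429 0.1714]
anvil top 292 [0.1749 0.1847 0.1942]
```

```bash
python3 -m crank '[[0,-0.002,0,0],[0,-0.0025,0,0],[0,0,0,0],[0,0,0,0]]'; python3 - <<'E'
from h import *
track('s16')
E
python3 -m crank '[[0,0,0,0]]'
```

```text
time_s: 16.4
tcp_pos: [0.6383, -0.1015, 0.121]
ee_rot: [[-0.993, 0.118, 0.003], [0.118, 0.993, 0.003], [-0.003, 0.003, -1.0]]
wrist_force: [-0.5, 10.0, 5.0]
gripper_width: 0.008
t 16.4 tcp [ 0.6383 -0.1015  0.121 ] yaw 173.23 tilt 0.23 clamp [-0.0976 -0.0006] F [-0.49 10.    4.96] g 0.0007
head top 151 [0.0769 0.0852 0.0929]
pad top 41 [0.106  0.1087 0.1112]
green 34 [0.0928 0.097  0.103 ]
ply+foam top 620 [0.1135 0.1429 0.1712]
anvil top 289 [0.1749 0.1846 0.1943]
time_s: 16.53
tcp_pos: [0.6384, -0.1013, 0.121]
ee_rot: [[-0.993, 0.118, 0.003], [0.118, 0.993, 0.003], [-0.003, 0.003, -1.0]]
wrist_force: [-0.5, 9.2, 5.0]
gripper_width: 0.008
```

The block is seated on the anvil with the pad about 3.8 mm in, near the end of this stroke. I'll let out once more and take a final stroke in small steps to reach about 7 mm.

```bash
python3 -m crank '[[0,0.008,0,0],[0,0.008,0,0],[0,0.006,0,0],[0,0.0005,0,0],[0,0,0,0]]'; python3 - <<'E'
from h import *
track('s17')
E
python3 -m crank '[[0,-0.006,0,0],[0,-0.003,0,0],[0,-0.002,0,0],[0,0,0,0],[0,0,0,0]]'; python3 - <<'E'
from h import *
track('s18')
E
```

```text
time_s: 16.95
tcp_pos: [0.6397, -0.0808, 0.1194]
ee_rot: [[-0.993, 0.117, -0.001], [0.117, 0.993, -0.001], [0.001, -0.001, -1.0]]
wrist_force: [-0.0, 2.3, -0.1]
gripper_width: 0.005
t 16.95 tcp [ 0.6397 -0.0808  0.1194] yaw 173.27 tilt 0.09 clamp [-0.0769  0.0004] F [-0.05  2.29 -0.08] g 0.0004
head top 149 [0.0743 0.0828 0.0901]
pad top 41 [0.1064 0.1087 0.1112]
green 38 [0.0904 0.0959 0.1017]
ply+foam top 622 [0.1134 0.143  0.1713]
anvil top 291 [0.1751 0.1847 0.1942]
time_s: 17.42
tcp_pos: [0.6391, -0.0897, 0.1213]
ee_rot: [[-0.993, 0.118, 0.002], [0.118, 0.993, 0.003], [-0.002, 0.003, -1.0]]
wrist_force: [-3.1, 9.5, 7.0]
gripper_width: 0.004
t 17.42 tcp [ 0.6391 -0.0897  0.1213] yaw 173.25 tilt 0.19 clamp [-0.0858 -0.0001] F [-3.11  9.54  6.95] g 0.0003
head top 155 [0.0787 0.0866 0.0941]
pad top 41 [0.1062 0.1086 0.1115]
green 29 [0.0947 0.0979 0.1029]
ply+foam top 620 [0.1133 0.1431 0.1714]
anvil top 294 [0.175  0.1848 0.1944]
```

```bash
python3 -m crank '[[0,-0.0012,0,0],[0,-0.001,0,0],[0,0,0,0],[0,0,0,0],[0,0,0,0]]'; python3 - <<'E'
from h import *
track('s19')
im=cv2.imread('pics/s19.png');cv2.imwrite('pics/s19c.png',cv2.resize(im[180:330,165:365],(800,600),interpolation=cv2.INTER_CUBIC))
E
```

```text
time_s: 17.88
tcp_pos: [0.639, -0.0913, 0.1216]
ee_rot: [[-0.993, 0.117, 0.002], [0.117, 0.993, 0.003], [-0.002, 0.003, -1.0]]
wrist_force: [-2.0, 12.3, 8.1]
gripper_width: 0.009
t 17.88 tcp [ 0.639  -0.0913  0.1216] yaw 173.27 tilt 0.22 clamp [-0.0874 -0.0001] F [-2.03 12.31  8.11] g 0.0008
head top 152 [0.0791 0.0875 0.0948]
pad top 44 [0.1055 0.1084 0.1116]
green 24 [0.0955 0.0979 0.103 ]
ply+foam top 623 [0.1136 0.1431 0.1713]
anvil top 289 [0.1748 0.1847 0.1942]
```

View pics/s19c.png

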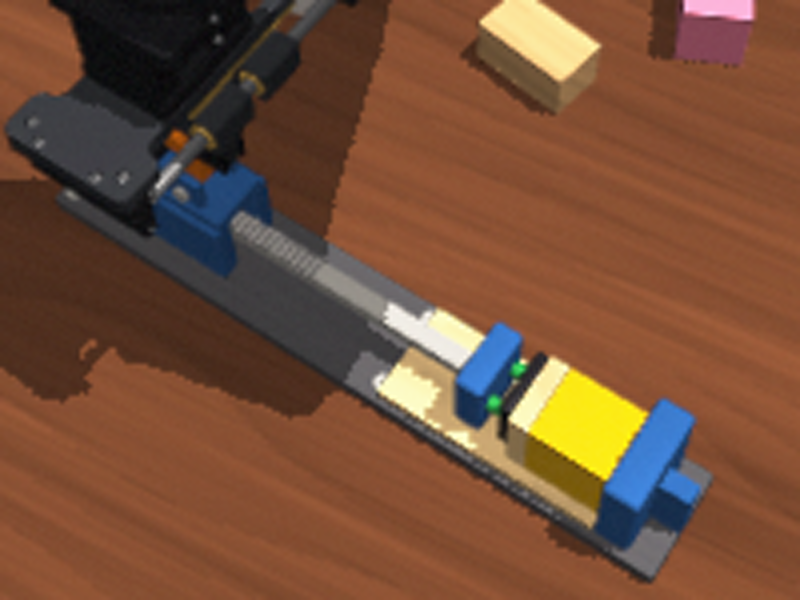

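The crop shows the block tight between pad and anvil, with the green rods about half hidden. The head-to-pad shift gives about 6.5 mm and the push force suggests about 8 mm. I'll hold for a moment to check it is steady and that the bystanders haven't moved.

```bash
python3 -m crank '[[0,0,0,0],[0,0,0,0],[0,0,0,0],[0,0,0,0],[0,0,0,0]]'; python3 -m crank '[[0,0,0,0],[0,0,0,0],[0,0,0,0],[0,0,0,0],[0,0,0,0]]'; python3 - <<'E'
from h import *
track('s20')
a=load('scene0');b=load('s20')
for n,(u,v) in dict(offcut=(299,192),coupling=(240,169),glue=(455,247),jar=(420,328),driver=(200,148),mug=(114,182)).items():
    A=a['pixels'][v-14:v+14,u-14:u+14];B=b['pixels'][v-14:v+14,u-14:u+14];print(n,np.abs(A.astype(int)-B).mean().round(2))
E
```

```text
time_s: 18.35
tcp_pos: [0.639, -0.0913, 0.1217]
ee_rot: [[-0.993, 0.117, 0.002], [0.117, 0.993, 0.003], [-0.002, 0.003, -1.0]]
wrist_force: [-3.3, 10.2, 8.2]
gripper_width: 0.004
time_s: 18.77
tcp_pos: [0.639, -0.0913, 0.1216]
ee_rot: [[-0.993, 0.117, 0.002], [0.117, 0.993, 0.003], [-0.002, 0.003, -1.0]]
wrist_force: [-2.4, 11.1, 7.2]
gripper_width: -0.001
t 18.77 tcp [ 0.639  -0.0913  0.1216] yaw 173.27 tilt 0.22 clamp [-0.0874 -0.0001] F [-2.36 11.12  7.16] g -0.0001
head top 151 [0.0794 0.0873 0.095 ]
pad top 43 [0.1059 0.1085 0.1113]
green 26 [0.0955 0.098  0.1035]
ply+foam top 624 [0.1136 0.1429 0.1713]
anvil top 289 [0.1749 0.1846 0.194 ]
offcut 24.18
coupling 103.84
glue 31.63
jar 13.49
driver 56.84
mug 20.48
```

The press is steady. The pixel differences are larger than I expected, so I'll look at the full picture before handing in.

View pics/s20.png

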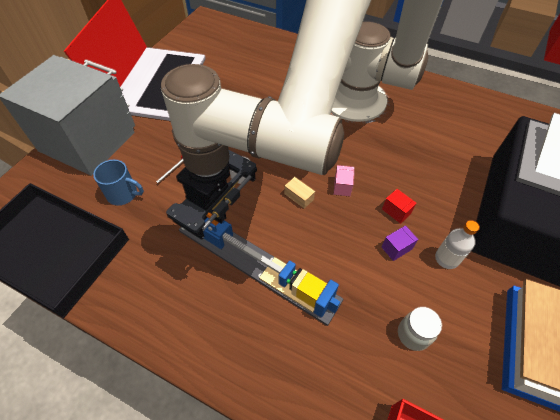

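The offcut (299,192), glue (455,247), jar (420,328) and mug (114,182) are where they were. The arm hides the coupling and most of the driver, but nothing went near either. Handing in.

```bash
python3 -c "
from station import finish_job
print(finish_job())"
```

```text
the job is handed in; nothing more can be done
None
```

I stood the yellow block square on the bed with its plywood side towards the pad, let it go, and pumped the trigger seven times with closed fingers. The job was handed in at about 18.8 s with the seventh squeeze still held; it reported no verdict.

**Last checks**
- **Pad press:** the camera puts the pad 6–6.5 mm in, and the push force suggests about 7–8 mm. The two differ slightly, but both are near half travel. It stayed steady over the last second.
- **Trigger:** the fingers were pushing with about 11 N.
- **Block:** it is tight against the anvil and did not move over the last strokes. On placing, it was about 2 mm off the bed's centre line and square to within about 1°; I did not measure either again after pumping.
- **Bystanders:** the offcut, glue, jar and mug are in the same places in the last picture. A raw pixel comparison gave large differences even for these four, and I did not find out why, so I went by their positions instead. The coupling and most of the screwdriver were hidden by the arm and could not be rechecked, though nothing was moved near them.

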